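# Start a hand nut and fasten a figure on its painting stand

### The arm

A 7-joint arm with a two-finger parallel gripper is mounted at the origin on the work surface. World frame = base frame: x ahead of the robot, y to its left, z up, the work surface at z = 0. Lengths are in m, angles in degrees, forces in N, time in s.
With the tool pointing down it reaches from about 0.35 to 0.9 m from the base axis. Payload 8.1 kg.
Tool frame: the origin (TCP) lies between the finger pads; the fingertips stand r.tcp_to_tips ahead of it and the grasp point (between the pads) lies 5 mm behind it (r.tcp_to_tips is the distance from the TCP to the fingertips, in m); z points along the fingers, y is the line along which they close (so a half turn about z gives the same grasp; the last joint's range is limited). The gripper opens to 92 mm and grips with 3 to 60 N. Pads are 19 mm wide; open, the fingers measure 130 mm over their backs; the gripper's body (75 mm by 190 mm) begins 47 mm behind the grasp point.
Start: joints at [68.377, 24.895, 1.432, 90.138, -0.665, 64.973, -4.303], TCP at [0.17, -0.602, 0.241] pointing down, gripper open.
Joint ranges: [-149.89, 149.89], [-25.12, 119.58], [-72.63, 75.52], [4.76, 147.25], [-75.54, 255.54], [6.69, 114.76], [-157.13, 157.13]. Speed limits (degrees/s): [127.2, 127.2, 172.46, 172.46, 180, 180, 180].

### API

Orientations are given as [roll, pitch, yaw] about the fixed x, y, z axes, in that order (R = Rz(yaw) Ry(pitch) Rx(roll)).
In Python, from cell import r gives the robot as it stands. The module is installed in compiled form; this text tells all that it offers.
- The arm moves only by the shell command python3 -m pendant 'ROWS' [OPENING]. ROWS is JSON, a list of rows, each an object of numbers: "tx", "ty", "tz": the shift along the tool's x, y, z in mm; "wx", "wy", "wz": the turn, a rotation vector about the tool's x, y, z in rad. A call has 1 to 12 rows; each row is the pose to reach, as a shift and turn from the pose commanded when the call began, along the tool's axes at that moment; what a row does not reach only later rows make up. A row lasts 1/8 s, in which the tool goes at most 62.5 mm and 10.7 degrees, less where a joint would pass 70% of its speed; a pose out of reach is approached as far as the arm can. A call with a gripper value outside its range is refused whole. OPENING is the opening, from 0 (shut) to 1 (fully open), set as the call begins (- or left out, the last holds). The fingers move at their own pace and stop on an object; the grip force is fixed at half the most. Time passes only in rows, so rows that repeat a pose let the fingers close. It gives the time, the measured TCP pose, the force, the opening and the grip force at its end, in the units of the state.
- r.observe(): the state, without advancing time (a new reading comes with each control period).
- r.capture(name): name is "scene" or "top" or "wrist"; returns a dict with "img" (420x560x3 uint8, blue, green, red), "vfov" (degrees; the focal length in pixels is half the picture's height over the tangent of half this angle, whatever the lens; pixels are square), "cx", "cy" (the principal point, pixels), "world_to_cam" (4x4, takes a point from world to camera coordinates). Camera axes: x right, y down, z forward; pixel columns grow to the right and rows downward; lengths in m; the calibration is good to about 2 mm. A picture is of the moment at which its call begins. There is no depth.
- r.finish_job(): hands the job in; it is judged then, once.
The state is a dict: "time": time; "q": joint angles; "qd": joint speeds; "effort": joint torques, N m; "tool_pos": TCP position; "tcp_rot": TCP orientation; "contact_force": force on the tool from outside, world axes, zero at the start; "ft_torque": the same for the moment, N m; "finger_gap": opening from 0.0 (shut) to 1.0 (fully open); "grip_force": force on a finger pad.
Only numpy, scipy, OpenCV 4.12 (cv2) and the standard library are available. Lean on these libraries where they do the work, as an engineer would, in place of code of your own. Each camera call takes 0.05 s, during which the arm holds its last target. There are 200 camera calls.

### The job

Fasten the plate of the owl figure to the painting stand: set the loose grey flange nut on the upright stud, flange down, back it off (counter-clockwise seen from above) until the thread drops in, then screw it on clockwise until its flange sits flat on the plate, and let go of it. Do not knock the owl or its plate out of place, and leave the two closed paint jars and the other owl alone.

Things in the scene. Friction and masses are not known exactly. Their poses are not given: they have to be found in the camera images.
- nut: Loose grey plastic hand nut, 70 g, flange down: hexagon 46 mm across flats (53 over corners), 6 to 30 mm above the origin, on a round flange 62 mm wide, 6 mm thick. Origin on the axis in the flange's underside; z up; x square to a pair of flats, others every 60 deg. Bore 35 mm; its thread is three lugs, 4 mm thick, 120 deg apart, 8 mm above the underside, reaching in to a 25 mm circle.
- seat (a point): On the axis of the fixed upright aluminium stud, level with the plate's top (30 mm above the table), where the nut's underside must end; z up, y along the stand towards the owl. Right-hand thread, 32 mm over its ridges, three starts, 24 mm lead (a clockwise turn lowers the nut 24 mm), 1.5 mm axial play, held by friction. From the drop-in it is about half a turn clockwise to the plate.
- crest (a point): On the stud's axis at the thread's flat-cut top, 23 mm above seat; a smooth 22 mm pilot tapering to 10 mm stands 9 mm higher. Lugs first rest here: nut origin 17 mm above seat (20 if on the three 3 mm burrs). Clockwise they jam on the burrs; counter-clockwise, within 120 deg, they meet openings (28 deg free) and the nut drops 5.5 to 7.5 mm. The openings' angle varies and is not given by these axes.
- plate: Plywood plate 80 x 220 x 8 mm lying loose on the stand between two low rails, with a 40 mm square hole round the stud; a plaster owl, 52 mm wide and 108 mm tall, is fixed on it 128 mm from the hole. Origin in the centre of the hole, in the plate's underside (22 mm above the table); y points towards the owl.
- paint_jar: Bystander: closed paint jar, 50 mm wide, 60 mm tall; origin under its centre.
- paint_jar2: Bystander: closed paint jar, 44 mm wide, 55 mm tall; origin under its centre.
- owl2: Bystander: terracotta owl figure, 52 mm wide, 108 mm tall; origin under its centre.
- owl (a point): Foot of the plaster owl on the plate: centre of the owl's underside, 8 mm above the plate's origin level and 128 mm from it; axes as the plate.
Mind the look-alikes: they are no part of the job. There is more than one size of the nut; the one meant has the size given above.

How it is judged (in metres and radians):
On the way:
1. the nut has dropped into the thread (x of nut in the frame of seat between -0.004 and 0.004 m and y of nut in the frame of seat between -0.004 and 0.004 m and z of nut in the frame of seat below 0.0125 m and angle between nut's own z axis and vertical below 0.12 rad), for 0.1 s.
At the end, for the whole second after the job is handed in: The nut is on the stud, screwed down until its flange is within 1.5 mm of the plate, level within 0.05 rad, released and at rest; the foot of the owl on the plate is within 12 mm of where it was (x of nut in the frame of seat between -0.004 and 0.004 m and y of nut in the frame of seat between -0.004 and 0.004 m and z of nut in the frame of seat between -0.003 and 0.0015 m and angle between nut's own z axis and vertical below 0.05 rad and angle between the z axis of nut and the z axis of seat, either way round below 0.05 rad and linear speed of nut below 0.01 m/s and angular speed of nut below 0.1 rad/s and distance of owl from where it was at the start of the episode below 0.012 m); the robot touches nothing.
It fails at once if the owl on the plate is knocked out of place (its foot shifted more than 15 mm or the plate tipped more than 0.15 rad) (distance of owl from where it was at the start of the episode above 0.015 m or angle between plate's own z axis and vertical above 0.15 rad).
It fails at once if a paint jar or the other owl is pushed more than 30 mm or tipped over (distance of any of paint_jar, paint_jar2, owl2 from where it was at the start of the episode above 0.03 m or angle between any of paint_jar, paint_jar2, owl2's own z axis and vertical above 0.5 rad).
It also fails if it takes over 67 s, if anything falls off the work surface, if the arm or the gripper's body presses on something with over 40 N, if the wrist force passes 120 N, or if a joint passes its speed limit or range.

## Working session

There is one attempt and no reset: what is moved stays moved. The work goes in short steps, Python scripts to look and compute and a shell command to move; the robot and the scene stay as the last step left them, time stands still between calls to the robot, and variables do not carry over. Pictures are saved under pics/ and viewed, at most 10 in all, crops included, and the job is handed in when it is done.

```bash
mkdir -p pics; cat > h.py <<'E'
import numpy as np, cv2
from cell import r
def cap(n,fn=None):
    c=r.capture(n)
    if fn: cv2.imwrite('pics/'+fn,c['img'])
    return c
def ray(c,u,v,z):
    f=c['img'].shape[0]/2/np.tan(np.radians(c['vfov'])/2)
    T=np.array(c['world_to_cam']);R=T[:3,:3];o=-R.T@T[:3,3]
    d=R.T@np.array([(u-c['cx'])/f,(v-c['cy'])/f,1]);return o+d*(z-o[2])/d[2]
def proj(c,p):
    f=c['img'].shape[0]/2/np.tan(np.radians(c['vfov'])/2)
    q=np.array(c['world_to_cam'])@np.append(p,1);return q[:2]/q[2]*f+[c['cx'],c['cy']]
E
python3 - <<'E'
from h import *
a=cap('scene');b=cap('top');w=cap('wrist','w0.png')
cv2.imwrite('pics/a.png',a['img']);cv2.imwrite('pics/b.png',b['img'])
for c in(a,b,w):print(c['vfov'],c['cx'],c['cy'],np.round(c['world_to_cam'],3).tolist())
print(r.observe(),r.tcp_to_tips)
E
```

```text
54.160255466383624 279.90092755801066 212.19762159368148 [[0.795, 0.607, 0.007, -0.345], [0.394, -0.506, -0.767, -0.23], [-0.462, 0.612, -0.641, 1.344], [0.0, 0.0, 0.0, 1.0]]
43.551398858203505 277.80264131594106 216.9289559423653 [[0.027, -1.0, -0.009, -0.131], [-0.983, -0.025, -0.18, 0.531], [0.18, 0.014, -0.984, 1.079], [0.0, 0.0, 0.0, 1.0]]
71.62472971305057 277.9451526534351 212.99247299508997 [[0.272, -0.962, -0.001, -0.624], [-0.924, -0.261, 0.279, -0.036], [-0.269, -0.075, -0.96, 0.39], [0.0, 0.0, 0.0, 1.0]]
{'time': 0.15, 'q': array([68.37625689, 24.92672846,  1.43047115, 90.17506943, -0.66588869,
       64.972926  , -4.30506442]), 'qd': array([ 0.0514425 , -0.10226965,  0.00253901, -0.04554851, -0.0004965 ,
        0.05584099,  0.05265977]), 'effort': array([ 2.78538719e-03, -6.68256426e+01,  9.86233503e-01, -3.14692998e+01,
       -6.04775129e-02,  3.94214038e-02,  9.68233280e-05]), 'tool_pos': array([ 0.16947301, -0.6012183 ,  0.24014503]), 'tcp_rot': array([-1.79933758e+02,  4.78165830e-03,  1.57390030e+01]), 'contact_force': array([-0.68125736, -0.39744314, -0.39901743]), 'ft_torque': array([ 0.02580945,  0.01857523, -0.02230099]), 'grip_force': 0.0, 'finger_gap': 1.0003504734737685} 0.014
```

View pics/a.png

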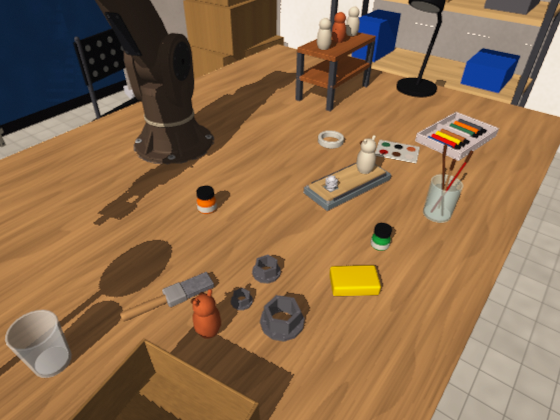

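View pics/b.png

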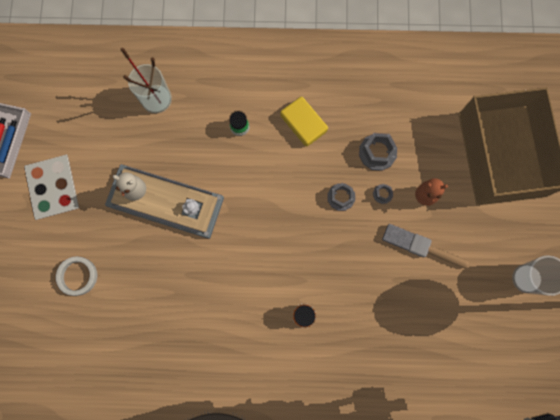

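Scene: the mid-sized nut is at top-view (342,196), with a larger one at (379,151) and a smaller one at (383,194). The stud is at (191,207), and the owl on its plate is at (128,187).

```bash
python3 - <<'E'
from h import *
b=dict(r.capture('top'));im=b['img']
hsv=cv2.cvtColor(im,cv2.COLOR_BGR2HSV)
m=((hsv[...,1]<75)&(hsv[...,2]<130)).astype(np.uint8)
m[:, :315]=0;m[:130]=0;m[215:]=0;m[:,410:]=0
n,l,s,ce=cv2.connectedComponentsWithStats(m)
for i in range(1,n):
    if s[i,4]>60:
        pts=np.argwhere(l==i)[:,::-1].astype(np.float32)
        (u,v),rad=cv2.minEnclosingCircle(pts);print(s[i],(u,v),rad*2,ray(b,u,v,.008),1e3*np.linalg.norm(ray(b,u-rad,v,.006)-ray(b,u+rad,v,.006)))
for n,u,v,z in(('stud',191,207,.055),('owl',128,180,.138),('owl2',434,186,.1)):print(n,ray(b,u,v,z))
cv2.imwrite('pics/c.png',np.hstack([cv2.resize(im[150:250,95:235],None,fx=2.8,fy=2.8),cv2.resize(im[130:230,310:450],None,fx=2.8,fy=2.8)]))
w=np.array(r.capture('wrist')['world_to_cam'])
o=r.observe();from scipy.spatial.transform import Rotation as R
Q=R.from_euler('xyz',o['tcp_rot'],degrees=True).as_matrix()
ci=-w[:3,:3].T@w[:3,3];print('cam in tool',Q.T@(ci-o['tool_pos']),'\n',Q.T@w[:3,:3].T)
E
```

```text
[359 133  38  38 947] (378.2816467285156, 150.83860778808594) 39.92121124267578 [ 0.69965594 -0.34007178  0.008     ] 90.557721125829
[327 183  28  28 475] (340.7843017578125, 196.61764526367188) 28.061527252197266 [ 0.59118679 -0.25569838  0.008     ] 62.71469779953198
[373 184  20  20 254] (382.6224365234375, 193.5408172607422) 20.08841323852539 [ 0.60055802 -0.34900699  0.008     ] 44.87967284953349
stud [0.54980161 0.06928265 0.055     ]
owl [0.58516527 0.1833347  0.138     ]
owl2 [ 0.59752684 -0.43731558  0.1       ]
cam in tool [ 7.47491331e-02 -7.47779031e-05 -1.43856577e-01] 
 [[ 3.50416857e-04 -9.60367695e-01 -2.78736017e-01]
 [ 9.99999916e-01  2.76963473e-04  3.02903285e-04]
 [-2.13698834e-04 -2.78736099e-01  9.60367711e-01]]
```

View pics/c.png

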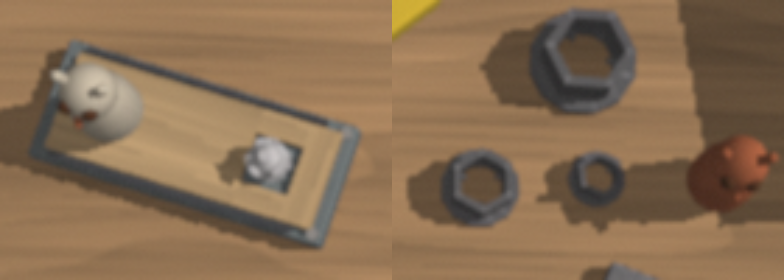

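```bash
python3 -m pendant '[{"tx":500,"ty":-218},{"tx":500,"ty":-218},{"tx":500,"ty":-218},{"tx":500,"ty":-218},{"tx":500,"ty":-218},{"tx":500,"ty":-218},{"tx":500,"ty":-218},{"tx":500,"ty":-218,"tz":50},{"tx":500,"ty":-218,"tz":100},{"tx":500,"ty":-218,"tz":100},{"tx":500,"ty":-218,"tz":100},{"tx":500,"ty":-218,"tz":100}]' 1
python3 - <<'E'
from h import *
c=cap('wrist','w1.png');o=r.observe();print(o['tool_pos'],o['tcp_rot'],o['q'],o['time'])
E
```

```text
[ 0.16950057 -0.60143568  0.24047932] [-1.79973577e+02  3.84050158e-03  1.57366652e+01] [68.3775168  24.90919664  1.43332029 90.1538203  -0.66429996 64.97195469
 -4.30445242] 0.3schema error: expected keys tx, ty, tz, wx, wy, wz
```

View pics/w1.png

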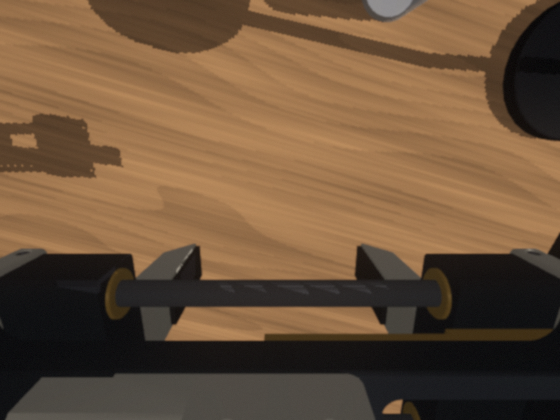

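All six keys are needed in every row. The wrist view shows the fingertips near rows 250–330 and open table ahead.

```bash
python3 -m pendant '[{"tx":500,"ty":-218,"tz":0,"wx":0,"wy":0,"wz":0},{"tx":500,"ty":-218,"tz":0,"wx":0,"wy":0,"wz":0},{"tx":500,"ty":-218,"tz":0,"wx":0,"wy":0,"wz":0},{"tx":500,"ty":-218,"tz":0,"wx":0,"wy":0,"wz":0},{"tx":500,"ty":-218,"tz":0,"wx":0,"wy":0,"wz":0},{"tx":500,"ty":-218,"tz":0,"wx":0,"wy":0,"wz":0},{"tx":500,"ty":-218,"tz":0,"wx":0,"wy":0,"wz":0},{"tx":500,"ty":-218,"tz":40,"wx":0,"wy":0,"wz":0},{"tx":500,"ty":-218,"tz":70,"wx":0,"wy":0,"wz":0},{"tx":500,"ty":-218,"tz":100,"wx":0,"wy":0,"wz":0},{"tx":500,"ty":-218,"tz":100,"wx":0,"wy":0,"wz":0},{"tx":500,"ty":-218,"tz":100,"wx":0,"wy":0,"wz":0}]' 1
python3 - <<'E'
from h import *
c=cap('wrist','w2.png');o=r.observe();print(o['tool_pos'],o['tcp_rot'],o['q'],o['time'])
E
```

```text
time: 1.8
tool_pos: [0.5918, -0.2573, 0.1421]
tcp_rot: [179.9, -0.0, 15.7]
contact_force: [-0.0, -0.4, 0.6]
finger_gap: 0.998
grip_force: 0.0
[ 0.59207289 -0.25756523  0.14268556] [ 1.79885784e+02 -1.04775228e-01  1.56486174e+01] [ 23.37300473  32.05550084  -6.96947288  93.09040602   4.55724429
  54.97976999 -59.50276164] 1.85
```

View pics/w2.png

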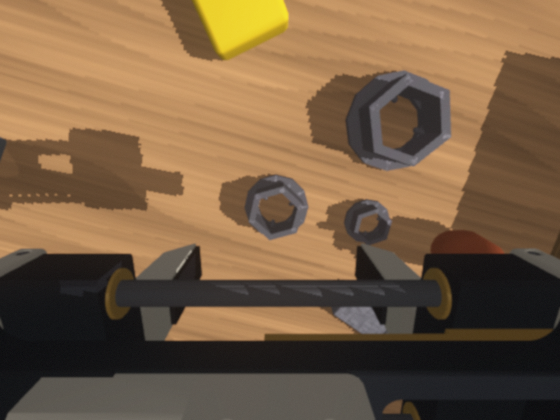

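The target nut is at (277,207) in the wrist view. Next I need its hexagon orientation.

```bash
python3 - <<'E'
from h import *
c=cap('wrist');im=c['img']
# rectify to plane z=.03 around the nut, 0.2 mm/px, axes: up=+x world, left=+y
P=np.array([[.591+a,-.256+b,.03] for a,b in((.04,.04),(.04,-.04),(-.04,-.04),(-.04,.04))])
H=cv2.getPerspectiveTransform(np.float32([proj(c,p) for p in P]),np.float32([[0,0],[480,0],[480,480],[0,480]]))
w=cv2.warpPerspective(im,H,(480,480),flags=cv2.INTER_CUBIC)
cv2.imwrite('pics/n1.png',w)
E
```

```text
(no output)
```

View pics/n1.png

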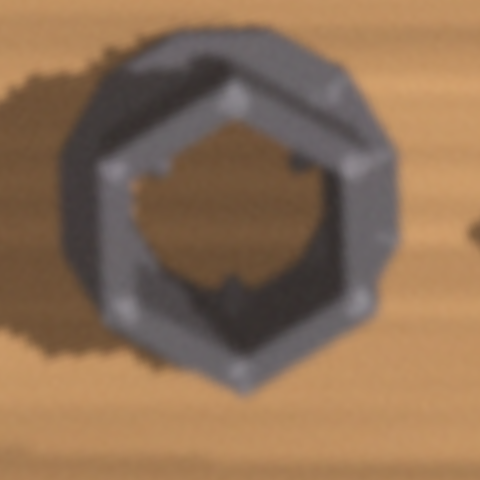

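Rectified crop (6 px/mm): the corners are at (237,98), (355,163), (360,300), (243,375), (125,308) and (115,170). That puts the centre at about (0.5917,-0.2558), with a corner at 1.8° from world x. I'll grasp at yaw 1.8°.

```bash
python3 -m pendant '[{"tx":0,"ty":-1.5,"tz":30,"wx":0,"wy":0,"wz":0.12},{"tx":0,"ty":-1.5,"tz":60,"wx":0,"wy":0,"wz":0.243},{"tx":0,"ty":-1.5,"tz":90,"wx":0,"wy":0,"wz":0.243},{"tx":0,"ty":-1.5,"tz":110,"wx":0,"wy":0,"wz":0.243},{"tx":0,"ty":-1.5,"tz":119,"wx":0,"wy":0,"wz":0.243},{"tx":0,"ty":-1.5,"tz":119,"wx":0,"wy":0,"wz":0.243},{"tx":0,"ty":-1.5,"tz":119,"wx":0,"wy":0,"wz":0.243}]' 0.68
python3 -m pendant '[{"tx":0,"ty":0,"tz":0,"wx":0,"wy":0,"wz":0},{"tx":0,"ty":0,"tz":0,"wx":0,"wy":0,"wz":0},{"tx":0,"ty":0,"tz":0,"wx":0,"wy":0,"wz":0},{"tx":0,"ty":0,"tz":0,"wx":0,"wy":0,"wz":0}]' 0.3
python3 - <<'E'
from h import *
o=r.observe();print(o['tool_pos'],o['tcp_rot'],o['q'][6],o['finger_gap']*92,o['grip_force'])
E
```

```text
time: 2.78
tool_pos: [0.592, -0.255, 0.0228]
tcp_rot: [180.0, -0.1, 1.8]
contact_force: [-0.4, 0.7, -0.2]
finger_gap: 0.681
grip_force: 0.0
time: 3.28
tool_pos: [0.5916, -0.2548, 0.0222]
tcp_rot: [180.0, -0.0, 1.8]
contact_force: [-0.9, 0.5, 6.2]
finger_gap: 0.498
grip_force: 30.0
[ 0.59158326 -0.25479238  0.02222027] [ 1.79982060e+02 -3.80650681e-02  1.81704676e+00] -72.29326163490582 45.821826823938835 30.000912845134735
```

```bash
python3 -m pendant '[{"tx":0,"ty":0,"tz":-50,"wx":0,"wy":0,"wz":0},{"tx":0,"ty":0,"tz":-110,"wx":0,"wy":0,"wz":0},{"tx":-101,"ty":-327,"tz":-140,"wx":0,"wy":0,"wz":0},{"tx":-101,"ty":-327,"tz":-140,"wx":0,"wy":0,"wz":0},{"tx":-101,"ty":-327,"tz":-140,"wx":0,"wy":0,"wz":0},{"tx":-101,"ty":-327,"tz":-140,"wx":0,"wy":0,"wz":0},{"tx":-101,"ty":-327,"tz":-140,"wx":0,"wy":0,"wz":0},{"tx":-101,"ty":-327,"tz":-140,"wx":0,"wy":0,"wz":0},{"tx":-101,"ty":-327,"tz":-140,"wx":0,"wy":0,"wz":0},{"tx":-101,"ty":-327,"tz":-140,"wx":0,"wy":0,"wz":0},{"tx":-101,"ty":-327,"tz":-140,"wx":0,"wy":0,"wz":0}]'
python3 - <<'E'
from h import *
c=cap('wrist','w3.png');o=r.observe();print(o['tool_pos'],o['tcp_rot'],o['q'],o['finger_gap']*92)
for p in((.55,.069,.062),(.55,.069,.053)):print(proj(c,np.array(p)))
u,v=proj(c,np.array((.55,.069,.055)))
cv2.imwrite('pics/w3.png',np.hstack([cv2.resize(c['img'],(480,360)),cv2.resize(c['img'][max(0,int(v)-60):int(v)+60,int(u)-53:int(u)+53],(318,360))]))
cv2.imwrite('pics/w3full.png',c['img']);np.save('w3.npy',c['world_to_cam'])
print(int(u)-53,max(0,int(v)-60))
E
```

```text
time: 4.65
tool_pos: [0.4802, 0.0676, 0.1615]
tcp_rot: [180.0, 0.0, 1.7]
contact_force: [0.3, -0.7, -0.6]
finger_gap: 0.495
grip_force: 30.0
[0.48020998 0.06767738 0.16150426] [1.79974172e+02 1.65626273e-02 1.69215277e+00] [  -7.55059271   17.62799784   -8.45817165  114.36650524    3.45064502
   48.25950261 -106.22462844] 46.07040734160874
[278.47362643 134.94675861]
[278.4422558  134.71744462]
225 74
```

View pics/w3.png

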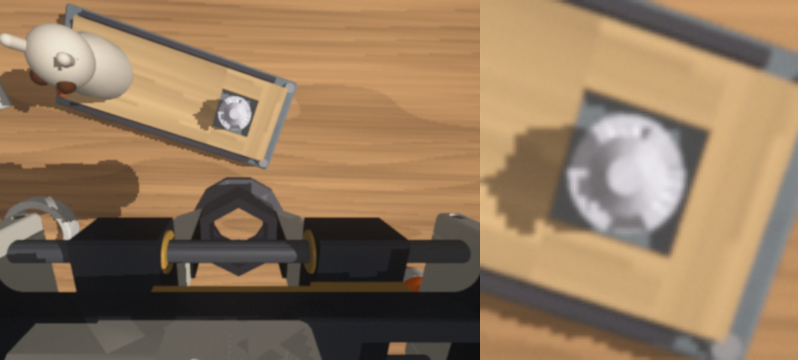

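The stud circle is at about full-frame (274,132), inside the square hole; the owl is up-left and the nut is held level between the pads. Next I refine the stud centre by segmentation.

```bash
cat >> h.py <<'E'
def stud(c,guess,rad=.03):
    # rectify onto crest plane, mask bright unsaturated metal, fit a circle (10 px/mm)
    x,y=guess;s=rad
    P=[[x+a*s,y+b*s,.053] for a,b in((1,1),(1,-1),(-1,-1),(-1,1))]
    H=cv2.getPerspectiveTransform(np.float32([proj(c,np.array(p)) for p in P]),np.float32([[0,0],[600,0],[600,600],[0,600]]))
    w=cv2.warpPerspective(c['img'],H,(600,600),flags=cv2.INTER_CUBIC)
    h=cv2.cvtColor(w,cv2.COLOR_BGR2HSV)
    m=((h[...,1]<50)&(h[...,2]>125)).astype(np.uint8)
    m=cv2.morphologyEx(m,cv2.MORPH_OPEN,np.ones((15,15)))
    n,l,st,ce=cv2.connectedComponentsWithStats(m);i=1+np.argmax(st[1:,4])
    p=np.argwhere(l==i)[:,::-1].astype(np.float32)
    (u,v),q=cv2.minEnclosingCircle(p)
    k=2*s/600
    return (x+(300-v)*k,y+(300-u)*k),q*k*2e3,st[i],w,m
E
python3 - <<'E'
from h import *
c=cap('wrist');c['img']=cv2.imread('pics/w3full.png')
g,d,st,w,m=stud(c,(.5526,.0726));print(g,d,st)
cv2.imwrite('pics/s1.png',cv2.resize(np.hstack([w,cv2.merge([m*255]*3)]),(800,400)))
t=cap('top');print(ray(t,191,207,.055))
E
```

```text
(0.5512628967285156, 0.07667840881347657) 41.41616821289062 [  127   130   331   370 81201]
[0.54980161 0.06928265 0.055     ]
```

View pics/s1.png

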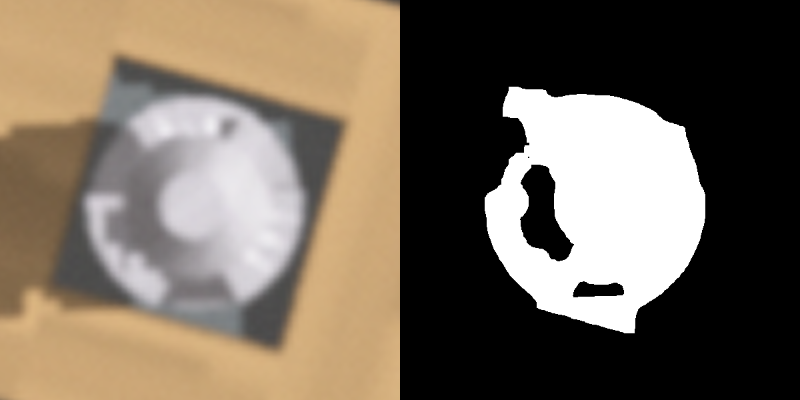

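```bash
python3 -m pendant '[{"tx":15,"ty":6,"tz":0,"wx":0,"wy":0,"wz":-0.18},{"tx":30,"ty":12,"tz":0,"wx":0,"wy":0,"wz":-0.36},{"tx":45,"ty":18,"tz":0,"wx":0,"wy":0,"wz":-0.54},{"tx":60,"ty":24,"tz":0,"wx":0,"wy":0,"wz":-0.72},{"tx":75,"ty":30,"tz":0,"wx":0,"wy":0,"wz":-0.9},{"tx":90,"ty":36,"tz":0,"wx":0,"wy":0,"wz":-1.08},{"tx":105,"ty":42,"tz":0,"wx":0,"wy":0,"wz":-1.26},{"tx":122,"ty":46,"tz":0,"wx":0,"wy":0,"wz":-1.44},{"tx":122,"ty":46,"tz":0,"wx":0,"wy":0,"wz":-1.62},{"tx":122,"ty":46,"tz":0,"wx":0,"wy":0,"wz":-1.8},{"tx":122,"ty":46,"tz":0,"wx":0,"wy":0,"wz":-1.98},{"tx":122,"ty":46,"tz":0,"wx":0,"wy":0,"wz":-2.16}]'
python3 -m pendant '[{"tx":0,"ty":0,"tz":0,"wx":0,"wy":0,"wz":-0.1},{"tx":0,"ty":0,"tz":0,"wx":0,"wy":0,"wz":-0.2},{"tx":0,"ty":0,"tz":0,"wx":0,"wy":0,"wz":-0.2},{"tx":0,"ty":0,"tz":0,"wx":0,"wy":0,"wz":-0.2}]'
python3 - <<'E'
from h import *
c=cap('wrist','w4.png');o=r.observe();print(o['tool_pos'],o['tcp_rot'],o['q'])
g,d,st,w,m=stud(c,(.5526,.0726));
cv2.imwrite('pics/s2.png',cv2.resize(w,(400,400)))
E
```

```text
time: 6.3
tool_pos: [0.6034, 0.0261, 0.1614]
tcp_rot: [-180.0, -0.0, 125.8]
contact_force: [-0.6, 0.8, -0.4]
finger_gap: 0.495
grip_force: 30.0
time: 6.8
tool_pos: [0.6034, 0.0265, 0.1615]
tcp_rot: [-180.0, -0.0, 136.9]
contact_force: [1.0, -0.2, 0.5]
finger_gap: 0.497
grip_force: 30.0
[0.60337019 0.02658681 0.16163545] [-1.79991434e+02 -1.58858773e-03  1.36905923e+02] [ 17.79901412  32.34132428 -37.63671986  96.29988392  22.3834876
  59.09216255  19.6733203 ]
```

View pics/s2.png

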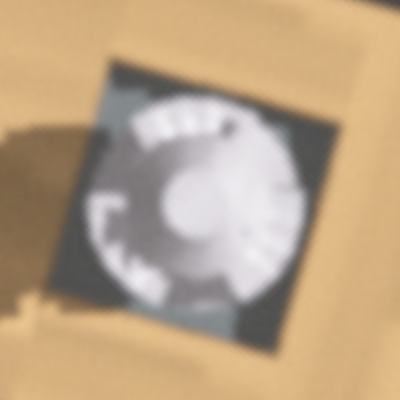

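The stud reads the same from both headings, at about (0.5522,0.0738), so there is no noticeable camera bias. I'll go above it and then lower.

```bash
python3 -m pendant '[{"tx":35,"ty":0,"tz":0,"wx":0,"wy":0,"wz":0},{"tx":69.7,"ty":-0.5,"tz":0,"wx":0,"wy":0,"wz":0},{"tx":69.7,"ty":-0.5,"tz":40,"wx":0,"wy":0,"wz":0},{"tx":69.7,"ty":-0.5,"tz":70,"wx":0,"wy":0,"wz":0},{"tx":69.7,"ty":-0.5,"tz":78,"wx":0,"wy":0,"wz":0},{"tx":69.7,"ty":-0.5,"tz":78,"wx":0,"wy":0,"wz":0},{"tx":69.7,"ty":-0.5,"tz":78,"wx":0,"wy":0,"wz":0}]'
python3 - <<'E'
from h import *
P=[]
for i in range(5):
    c=cap('wrist');P.append(r.observe()['tool_pos'])
print(np.mean(P,0),np.std(P,0),r.observe()['tcp_rot'],r.observe()['q'])
E
```

```text
time: 7.72
tool_pos: [0.5529, 0.0743, 0.0849]
tcp_rot: [179.9, 0.1, 137.0]
contact_force: [0.0, -0.2, -0.3]
finger_gap: 0.499
grip_force: 30.0
[0.55262654 0.07410197 0.08463644] [1.76263087e-04 9.13561047e-05 2.15300511e-04] [1.79960742e+02 4.07406776e-02 1.37022306e+02] [ 12.29703426  33.86225572 -35.94599129 107.13048365  26.38469334
  47.44846817   9.74035754]
```

```bash
python3 -m pendant '[{"tx":0,"ty":0,"tz":4,"wx":0,"wy":0,"wz":0},{"tx":0,"ty":0,"tz":8,"wx":0,"wy":0,"wz":0},{"tx":0,"ty":0,"tz":10,"wx":0,"wy":0,"wz":0},{"tx":0,"ty":0,"tz":11,"wx":0,"wy":0,"wz":0},{"tx":0,"ty":0,"tz":11,"wx":0,"wy":0,"wz":0}]'
python3 -m pendant '[{"tx":0,"ty":0,"tz":1,"wx":0,"wy":0,"wz":0},{"tx":0,"ty":0,"tz":2,"wx":0,"wy":0,"wz":0},{"tx":0,"ty":0,"tz":2,"wx":0,"wy":0,"wz":0}]'
```

```text
time: 8.6
tool_pos: [0.552, 0.074, 0.0726]
tcp_rot: [-180.0, -0.0, 137.0]
contact_force: [0.5, -0.4, -0.6]
finger_gap: 0.498
grip_force: 30.0
time: 8.98
tool_pos: [0.5521, 0.074, 0.0707]
tcp_rot: [180.0, 0.0, 137.0]
contact_force: [0.3, -0.5, -1.4]
finger_gap: 0.496
grip_force: 30.0
```

```bash
python3 -m pendant '[{"tx":0,"ty":0,"tz":1,"wx":0,"wy":0,"wz":0},{"tx":0,"ty":0,"tz":1.5,"wx":0,"wy":0,"wz":0},{"tx":0,"ty":0,"tz":1.5,"wx":0,"wy":0,"wz":0}]'
python3 -m pendant '[{"tx":0,"ty":0,"tz":0.5,"wx":0,"wy":0,"wz":0},{"tx":0,"ty":0,"tz":1,"wx":0,"wy":0,"wz":0},{"tx":0,"ty":0,"tz":1,"wx":0,"wy":0,"wz":0}]'
```

```text
time: 9.35
tool_pos: [0.5522, 0.0738, 0.0692]
tcp_rot: [180.0, 0.0, 137.0]
contact_force: [0.9, -1.4, -0.4]
finger_gap: 0.501
grip_force: 30.0
time: 9.72
tool_pos: [0.5522, 0.0739, 0.0682]
tcp_rot: [180.0, 0.0, 137.0]
contact_force: [2.9, -2.0, 1.1]
finger_gap: 0.498
grip_force: 30.0
```

```bash
python3 -m pendant '[{"tx":0,"ty":0,"tz":0.5,"wx":0,"wy":0,"wz":0},{"tx":0,"ty":0,"tz":1,"wx":0,"wy":0,"wz":0},{"tx":0,"ty":0,"tz":1,"wx":0,"wy":0,"wz":0}]'
python3 -m pendant '[{"tx":0,"ty":0,"tz":0.5,"wx":0,"wy":0,"wz":0},{"tx":0,"ty":0,"tz":1,"wx":0,"wy":0,"wz":0},{"tx":0,"ty":0,"tz":1,"wx":0,"wy":0,"wz":0}]'
```

```text
time: 10.1
tool_pos: [0.5521, 0.074, 0.0672]
tcp_rot: [180.0, 0.0, 137.0]
contact_force: [1.3, -1.9, 0.5]
finger_gap: 0.5
grip_force: 30.0
time: 10.48
tool_pos: [0.5521, 0.074, 0.0662]
tcp_rot: [180.0, 0.0, 137.0]
contact_force: [2.1, -1.1, 0.8]
finger_gap: 0.498
grip_force: 30.0
```

```bash
python3 -m pendant '[{"tx":0,"ty":0,"tz":0.5,"wx":0,"wy":0,"wz":0},{"tx":0,"ty":0,"tz":1,"wx":0,"wy":0,"wz":0},{"tx":0,"ty":0,"tz":1.5,"wx":0,"wy":0,"wz":0},{"tx":0,"ty":0,"tz":1.5,"wx":0,"wy":0,"wz":0}]'
python3 -m pendant '[{"tx":0,"ty":0,"tz":0.5,"wx":0,"wy":0,"wz":0},{"tx":0,"ty":0,"tz":1,"wx":0,"wy":0,"wz":0},{"tx":0,"ty":0,"tz":1.5,"wx":0,"wy":0,"wz":0},{"tx":0,"ty":0,"tz":1.5,"wx":0,"wy":0,"wz":0}]'
```

```text
time: 10.98
tool_pos: [0.552, 0.074, 0.0646]
tcp_rot: [180.0, -0.0, 137.0]
contact_force: [2.5, -2.6, 0.8]
finger_gap: 0.5
grip_force: 30.0
time: 11.48
tool_pos: [0.5521, 0.074, 0.0635]
tcp_rot: [180.0, 0.0, 137.0]
contact_force: [1.3, -2.5, 6.0]
finger_gap: 0.499
grip_force: 30.0
```

Contact at a nut height of about 11.3 mm above the seat shows it has already dropped into an opening. I'll turn clockwise and descend at the lead.

```bash
python3 -m pendant '[{"tx":0,"ty":0,"tz":0,"wx":0,"wy":0,"wz":0.1},{"tx":0,"ty":0,"tz":0.3,"wx":0,"wy":0,"wz":0.2},{"tx":0,"ty":0,"tz":0.7,"wx":0,"wy":0,"wz":0.3},{"tx":0,"ty":0,"tz":1.1,"wx":0,"wy":0,"wz":0.4},{"tx":0,"ty":0,"tz":1.1,"wx":0,"wy":0,"wz":0.4}]'
python3 - <<'E'
from h import *
print(r.observe()['ft_torque'])
E
```

```text
time: 12.1
tool_pos: [0.5518, 0.0747, 0.0621]
tcp_rot: [180.0, -0.0, 114.2]
contact_force: [0.8, 0.8, 2.1]
finger_gap: 0.499
grip_force: 30.0
[ 0.04813197 -0.41539926  0.00248809]
```

```bash
python3 -m pendant '[{"tx":0,"ty":0,"tz":0.57,"wx":0,"wy":0,"wz":0.15},{"tx":0,"ty":0,"tz":1.15,"wx":0,"wy":0,"wz":0.3},{"tx":0,"ty":0,"tz":1.7,"wx":0,"wy":0,"wz":0.45},{"tx":0,"ty":0,"tz":2.3,"wx":0,"wy":0,"wz":0.6},{"tx":0,"ty":0,"tz":2.3,"wx":0,"wy":0,"wz":0.6}]'
python3 -m pendant '[{"tx":0,"ty":0,"tz":0.57,"wx":0,"wy":0,"wz":0.15},{"tx":0,"ty":0,"tz":1.15,"wx":0,"wy":0,"wz":0.3},{"tx":0,"ty":0,"tz":1.7,"wx":0,"wy":0,"wz":0.45},{"tx":0,"ty":0,"tz":2.3,"wx":0,"wy":0,"wz":0.6},{"tx":0,"ty":0,"tz":2.3,"wx":0,"wy":0,"wz":0.6}]'
python3 - <<'E'
from h import *
o=r.observe();print(o['ft_torque'],o['q'])
E
```

```text
time: 12.72
tool_pos: [0.5519, 0.0744, 0.0598]
tcp_rot: [-180.0, 0.0, 79.9]
contact_force: [1.5, 0.3, 3.3]
finger_gap: 0.499
grip_force: 30.0
time: 13.35
tool_pos: [0.5517, 0.0743, 0.0575]
tcp_rot: [-180.0, 0.0, 45.7]
contact_force: [-0.3, -0.6, 6.0]
finger_gap: 0.497
grip_force: 30.0
[ 0.1001037  -0.08829286 -0.02036973] [ -5.52583436  31.72324314 -10.57966214 109.73666494   8.76190425
  39.33644669 -65.68328555]
```

```bash
python3 -m pendant '[{"tx":0,"ty":0,"tz":0.57,"wx":0,"wy":0,"wz":0.15},{"tx":0,"ty":0,"tz":1.15,"wx":0,"wy":0,"wz":0.3},{"tx":0,"ty":0,"tz":1.7,"wx":0,"wy":0,"wz":0.45},{"tx":0,"ty":0,"tz":2.3,"wx":0,"wy":0,"wz":0.6},{"tx":0,"ty":0,"tz":2.3,"wx":0,"wy":0,"wz":0.6}]'
python3 -m pendant '[{"tx":0,"ty":0,"tz":0.57,"wx":0,"wy":0,"wz":0.15},{"tx":0,"ty":0,"tz":1.15,"wx":0,"wy":0,"wz":0.3},{"tx":0,"ty":0,"tz":1.7,"wx":0,"wy":0,"wz":0.45},{"tx":0,"ty":0,"tz":2.0,"wx":0,"wy":0,"wz":0.53},{"tx":0,"ty":0,"tz":2.0,"wx":0,"wy":0,"wz":0.53}]'
python3 - <<'E'
from h import *
o=r.observe();print(o['ft_torque'],o['q'])
E
```

```text
time: 13.98
tool_pos: [0.5516, 0.0741, 0.0551]
tcp_rot: [180.0, 0.0, 11.3]
contact_force: [-0.8, 0.8, 4.0]
finger_gap: 0.497
grip_force: 30.0
time: 14.6
tool_pos: [0.5517, 0.074, 0.0531]
tcp_rot: [180.0, 0.0, -19.0]
contact_force: [0.2, 0.8, 4.8]
finger_gap: 0.501
grip_force: 30.0
[ 0.16668882  0.03317632 -0.05136832] [ -18.32564256   31.63506697    7.19618389  111.03829357   -6.15816779
   37.73545816 -116.31175158]
```

```bash
python3 -m pendant '[{"tx":0,"ty":0,"tz":0.4,"wx":0,"wy":0,"wz":0.1},{"tx":0,"ty":0,"tz":0.7,"wx":0,"wy":0,"wz":0.2},{"tx":0,"ty":0,"tz":0.7,"wx":0,"wy":0,"wz":0.2}]'
python3 -c "
from h import *
o=r.observe();print(o['ft_torque'])"
python3 -m pendant '[{"tx":0,"ty":0,"tz":0.4,"wx":0,"wy":0,"wz":0.1},{"tx":0,"ty":0,"tz":0.5,"wx":0,"wy":0,"wz":0.15},{"tx":0,"ty":0,"tz":0.5,"wx":0,"wy":0,"wz":0.15}]'
python3 -c "
from h import *
o=r.observe();print(o['ft_torque'],o['q'][6])"
```

```text
time: 14.98
tool_pos: [0.5518, 0.0738, 0.0524]
tcp_rot: [180.0, 0.0, -30.5]
contact_force: [0.0, -0.3, 4.2]
finger_gap: 0.499
grip_force: 30.0
[ 0.10724562  0.01496738 -0.0010754 ]
time: 15.35
tool_pos: [0.5521, 0.0738, 0.0522]
tcp_rot: [180.0, -0.0, -39.1]
contact_force: [-0.6, -0.1, 7.3]
finger_gap: 0.496
grip_force: 30.0
[ 0.12545429  0.10030842 -0.06942103] -131.74097262609163
```

```bash
python3 -m pendant '[{"tx":0,"ty":0,"tz":0.2,"wx":0,"wy":0,"wz":0.1},{"tx":0,"ty":0,"tz":0.4,"wx":0,"wy":0,"wz":0.2},{"tx":0,"ty":0,"tz":0.4,"wx":0,"wy":0,"wz":0.2}]'
python3 -c "
from h import *
o=r.observe();print(o['ft_torque'],o['tcp_rot'],o['tool_pos'],o['q'][6])"
```

```text
time: 15.72
tool_pos: [0.5525, 0.0738, 0.0521]
tcp_rot: [-180.0, -0.0, -50.6]
contact_force: [-0.0, 0.2, 10.1]
finger_gap: 0.503
grip_force: 30.0
[-0.01562987  0.1905175  -0.16345157] [-1.79968606e+02 -2.99219036e-02 -5.06272497e+01] [0.55247171 0.07382769 0.0521403 ] -140.5202493125381
```

```bash
python3 -m pendant '[{"tx":0,"ty":0,"tz":0,"wx":0,"wy":0,"wz":0.08},{"tx":0,"ty":0,"tz":0,"wx":0,"wy":0,"wz":0.15},{"tx":0,"ty":0,"tz":0,"wx":0,"wy":0,"wz":0.15}]'
python3 -c "
from h import *
o=r.observe();print(o['ft_torque'],o['tcp_rot'],o['tool_pos'],o['q'][6])"
python3 -m pendant '[{"tx":0,"ty":0,"tz":0,"wx":0,"wy":0,"wz":0},{"tx":0,"ty":0,"tz":0,"wx":0,"wy":0,"wz":0},{"tx":0,"ty":0,"tz":0,"wx":0,"wy":0,"wz":0},{"tx":0,"ty":0,"tz":-5,"wx":0,"wy":0,"wz":0},{"tx":0,"ty":0,"tz":-40,"wx":0,"wy":0,"wz":0},{"tx":0,"ty":0,"tz":-90,"wx":0,"wy":0,"wz":0},{"tx":0,"ty":0,"tz":-120,"wx":0,"wy":0,"wz":0},{"tx":0,"ty":0,"tz":-120,"wx":0,"wy":0,"wz":0}]' 0.75
python3 - <<'E'
from h import *
c=cap('wrist','w5.png');s=cap('scene')['img'];o=r.observe();print(o['tool_pos'],proj(c,np.array([.552,.074,.06])))
cv2.imwrite('pics/w5c.png',np.hstack([cv2.resize(c['img'],(400,300)),cv2.resize(s[110:230,280:440],(400,300))]))
E
```

```text
time: 16.1
tool_pos: [0.5525, 0.0738, 0.0522]
tcp_rot: [-180.0, -0.0, -59.2]
contact_force: [-0.4, 0.3, 10.4]
finger_gap: 0.499
grip_force: 30.0
[ 0.09072391  0.2063314  -0.17236136] [-1.79961951e+02 -2.18658323e-02 -5.92008075e+01] [0.5524927  0.07379866 0.05216371] -147.05138353591823
time: 17.1
tool_pos: [0.5535, 0.0741, 0.1742]
tcp_rot: [-179.7, -0.1, -59.5]
contact_force: [0.2, -0.0, 0.7]
finger_gap: 0.749
grip_force: 0.0
[0.55175975 0.07411119 0.17150801] [279.53570538 214.04983096]
```

View pics/w5c.png

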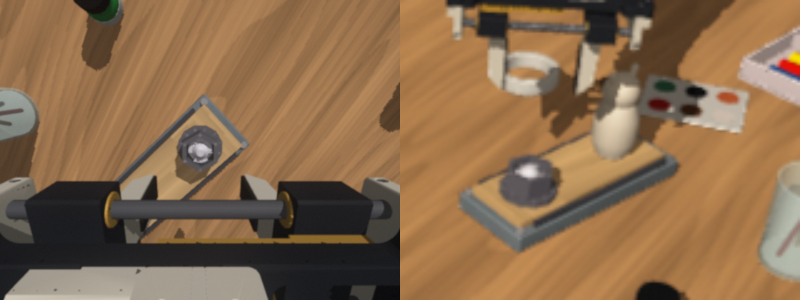

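The nut sits flat on the plate around the stud, left view (200,150), with the owl upright in place and the gripper clear. Its height stopped falling over the last 29° of turning, so it is seated, and I'm handing in.

```bash
python3 -c "
from h import *
print(r.finish_job())"
```

```text
the job is handed in; nothing more can be done
None
```

The 62 mm nut is screwed down flat on the plate and released, the owl looks in place in the last picture, and the job was handed in at about 17 s of the 67 s; no verdict came back.

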